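# Square a small window glass into the setting board's corner

## Task

Pick up the push block (white square foot, orange handle) and with its foot slide the small black-bordered glass across the white setting board until it lies flat and square in the corner, with its short edge against the far steel fence and its long edge against the left one (as seen from the robot). Only the push block may touch the glass, not the gripper. Then stand the push block upright on the bench, off the board, let go, and leave the blue-handled suction lifter where it stands.

Things in the scene. Friction and masses are not known exactly. Their poses are not given: they have to be found in the camera images.
- pusher: Push block, the tool, loose, 0.2 kg, standing upright on the bench: white square foot 50 x 50 x 22 mm, and on its middle an orange square handle 24 x 24 mm that runs from 22 to 100 mm height. Origin: centre of the foot's underside; z up along the handle, x and y square to the foot's and handle's faces.
- glass: Small flat window glass, loose, about 0.2 kg, green tinted with a black border, 120 mm (its x) x 90 mm (its y) x 8 mm thick, lying on the setting board about 30 to 80 mm short of both fences and somewhat askew. Origin: centre of its underside; z up.
- corner: Fixed white board 260 x 250 x 10 mm with two dark steel fences, tops 25 mm above the bench, meeting in a square corner. Origin: on the bench below their inside corner. Far fence: inner face at x = 0; left fence: inner face at y = 0; the free board lies at -x (to -240) and -y (to -230 mm). Glass home: its centre at (-60, -45, 10) mm here, x along this x, 90 mm edge on the far fence.
- lifter: Suction lifter, a bystander, loose, 0.25 kg, standing upright on the bench: round black rubber cup 64 mm across with a blue round handle 22 mm thick, 94 mm high in all. Origin: centre of its underside; z up. It and the push block may stand in either's place, at least 100 mm apart.
Mind the look-alikes: they are no part of the job. What is shaped like the pusher but red or yellow is not meant.

How it is judged (in metres and radians):
On the way, in this order (a step that is already met when the one before it is completed fails the run):
1. the push block is lifted from the bench (height (world z) of pusher above 0.012 m), for 0.2 s.
2. the push block pushes the glass along by more than 10 mm (contact force between pusher and glass above 0.1 N and distance of glass from where it was at the start of the episode above 0.01 m), for 0.04 s.
At the end, for the whole second after the job is handed in: The glass lies flat on the board in the corner, its centre within 10 mm of the fully home place along each fence and its edges within 10 degrees of the fences, at rest; the push block stands upright (within 10 degrees) on the bench itself, off the board, released and at rest (x of glass in the frame of corner between -0.07 and -0.05 m and y of glass in the frame of corner between -0.055 and -0.035 m and z of glass in the frame of corner below 0.014 m and angle between the x axis of glass and the x axis of corner, either way round below 0.175 rad and angle between glass's own z axis and vertical below 0.1 rad and linear speed of each of glass, pusher below 0.02 m/s and height (world z) of pusher below 0.006 m and angle between pusher's own z axis and vertical below 0.17 rad); the robot touches nothing.
It fails at once if the gripper or arm touches the glass (contact force between any of the fingers, the arm and glass above 1 N).
It fails at once if the suction lifter is moved by more than 30 mm or tipped over (distance of lifter from where it was at the start of the episode above 0.03 m or angle between lifter's own z axis and vertical above 0.5 rad).
It also fails if it takes over 54 s, if anything falls off the work surface, if the arm or the gripper's body presses on something with over 40 N, if the wrist force passes 120 N, or if a joint passes its speed limit or range.

## Robot

A 7-joint arm with a two-finger parallel gripper is mounted at the origin on the work surface. World frame = base frame: x ahead of the robot, y to its left, z up, the work surface at z = 0. Lengths are in mm, angles in rad, forces in N, time in s.
With the tool pointing down it reaches from about 400 to 875 mm from the base axis. Payload 4.4 kg.
Tool frame: the origin (TCP) lies at the very end of the fingers, on their centre line; the grasp point (between the pads) lies 19 mm behind it; y points along the fingers, z is the direction in which the jaws open and shut, and the axes are right-handed (so a half turn about y gives the same grasp; the last joint's range is limited). The gripper opens to 85 mm and grips with 20 to 120 N. Pads are 22 mm wide; open, the fingers measure 114 mm over their backs; the gripper's body (76 mm by 85 mm) begins 54 mm behind the grasp point. The pads swing forward as they close: fully open they stand 13 mm farther back than shut.
Start: joints at [1.164, 0.628, 0.038, 1.517, -0.027, 0.996, -0.02], TCP at [217.285, -612.622, 231.313] pointing down, gripper open.
Joint ranges: [-3.06, 3.06], [-0.37, 2.12], [-1.25, 1.32], [0.18, 2.47], [-1.1, 4.24], [0.23, 1.98], [-2.94, 2.94]. Speed limits (rad/s): [2.57, 2.57, 3.14, 3.14, 3.14, 3.14, 3.14].

## Interface

Orientations are given as [roll, pitch, yaw] about the fixed x, y, z axes, in that order (R = Rz(yaw) Ry(pitch) Rx(roll)).
In Python, from cell import read_state, get_image, finish_job gives the robot as it stands. The module is installed in compiled form; this text tells all that it offers.
- The arm moves only by the tool servo_tool, never from a script. Its argument "increments" is a list of rows, each an object of numbers: "dx", "dy", "dz": the shift along the world's x, y, z in cm; "ax", "ay", "az": the turn, a rotation vector about the world's x, y, z in rad; "claw": the closure, from -1 (fully open) to 1 (shut). A call has 1 to 8 rows; each row is the pose to reach, as a shift and turn from the pose commanded when the call began; what a row does not reach only later rows make up. A row lasts 1/12 s, in which the tool goes at most 41.7 mm and 7.16 degrees, less where a joint would pass 70% of its speed; a pose out of reach is approached as far as the arm can. A call with a gripper value outside its range is refused whole. The fingers move at their own pace and stop on an object; the grip force is fixed at half the most. Time passes only in rows, so rows that repeat a pose let the fingers close. It gives the time, the measured TCP pose, the force and the opening at its end, in the units of the state.
- read_state(): the state, without advancing time (a new reading comes with each control period).
- get_image(name): name is "side" or "top"; returns a dict with "color" (384x512x3 uint8, red, green, blue), "fov_y" (degrees; the focal length in pixels is half the picture's height over the tangent of half this angle, whatever the lens; pixels are square), "cx", "cy" (the principal point, pixels), "R" (3x3) and "t" (3): a world point X has camera coordinates R X + t. Camera axes: x right, y down, z forward; pixel columns grow to the right and rows downward; lengths in mm; the calibration is good to about 2 mm. A picture is of the moment at which its call begins. There is no depth.
- finish_job(): hands the job in, once; it reports no verdict.
The state is a dict: "clock": time; "qpos": joint angles; "qd": joint speeds; "tau": joint torques, N m; "eef_pos": TCP position; "tool_rot": TCP orientation; "force": force on the tool from outside, world axes, zero at the start; "torque": the same for the moment, N m; "width": finger opening in mm.
Only numpy, scipy, OpenCV 4.12 (cv2) and the standard library are available. Lean on these libraries where they do the work, as an engineer would, in place of code of your own. Each camera call takes 0.05 s, during which the arm holds its last target.

## Working session

There is one attempt and no reset: what is moved stays moved. The work goes in short steps, Python scripts to look and compute and a tool call to move; the robot and the scene stay as the last step left them, time stands still between calls to the robot, and variables do not carry over. Pictures are saved under pics/ and viewed, and the job is handed in when it is done.

Besides the shell and the picture viewer there is one more tool, called after "Emit:" by a JSON object that holds its "name" and its "arguments". servo_tool: Moves the arm, as the interface text tells. Its arguments: {"type":"object","properties":{"increments":{"type":"array","items":{"type":"object","properties":{"dx":{"type":"number"},"dy":{"type":"number"},"dz":{"type":"number"},"ax":{"type":"number"},"ay":{"type":"number"},"az":{"type":"number"},"claw":{"type":"number"}}}}},"required":["increments"]}

```bash
mkdir -p pics
cat > h.py <<'E'
import numpy as np,cv2
from cell import read_state,get_image
def snap(n,tag):
    im=get_image(n); cv2.imwrite(f'pics/{tag}.png',im['color'][:,:,::-1]); np.savez(f'{tag}.npz',**im); return im
def ray(im,u,v,z):
    f=192/np.tan(np.radians(im['fov_y'])/2)
    R=np.array(im['R']);t=np.array(im['t']).ravel()
    d=R.T@np.array([(u-im['cx'])/f,(v-im['cy'])/f,1]);c=-R.T@t
    return c+d*(z-c[2])/d[2]
E
python3 - <<'E'
from h import *
for n in('top','side'):
    im=snap(n,n+'0'); print(n,im['fov_y'],im['cx'],im['cy'],np.round(im['R'],3).tolist(),im['t'])
print(read_state())
E
```

```text
top 56.28850728984208 258.8046423699846 189.47185652795244 [[-0.023, -1.0, 0.0], [-0.989, 0.023, -0.143], [0.143, -0.003, -0.99]] [-86.65048544 563.75897698 932.76644686]
side 43.43126714268982 259.3224359305103 189.98655242698163 [[0.945, -0.328, -0.011], [-0.229, -0.634, -0.738], [0.235, 0.7, -0.674]] [-579.65957086  109.10607076 1028.16240378]
{'clock': 0.1, 'qpos': array([ 1.16419958,  0.62923866,  0.03846084,  1.51825221, -0.0269648 ,
        0.99626167, -0.01997244]), 'qd': array([-9.08757214e-04, -2.00270542e-03, -1.24523175e-03, -3.22295194e-03,
       -6.84713218e-04,  9.28892871e-04, -9.04382863e-05]), 'tau': array([ 3.49915819e-03, -5.64535511e+01,  1.23074558e+00, -1.93974119e+01,
        1.13060785e-02,  5.44515759e-03,  2.40169987e-05]), 'eef_pos': array([ 217.08648052, -612.10840483,  230.49608208]), 'tool_rot': array([-1.57243707e+00, -5.38917219e-05, -2.80076181e+00]), 'force': array([-0.33927374,  0.53297361,  0.2290258 ]), 'torque': array([-0.01885707, -0.01968193,  0.02770176]), 'width': 85.01234633810483}
```

View pics/top0.png

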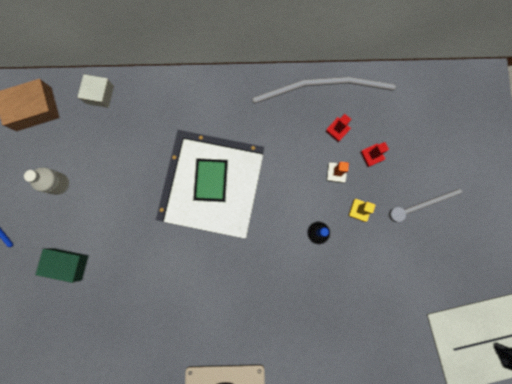

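View pics/side0.png

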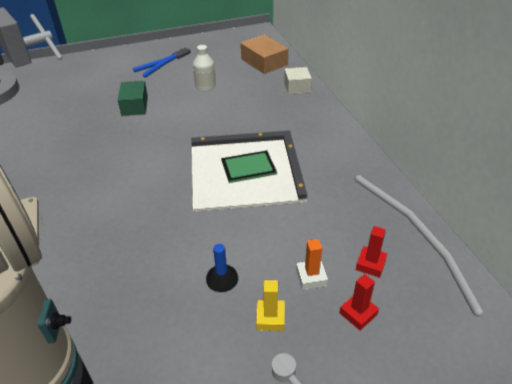

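The top view shows the pusher at (338,172), with the red blocks at (340,127) and (375,153), the yellow one at (362,210) and the lifter at (318,233). The board corner is near (184,137) and the glass is at (210,180). Next I'll measure these.

```bash
cat > meas.py <<'E'
from h import *
def glass(im,zt=18):
    c=im['color'];hsv=cv2.cvtColor(c,cv2.COLOR_RGB2HSV)
    m=cv2.inRange(hsv,(50,100,60),(85,255,255))
    return m
E
python3 - <<'E'
from h import *
top=dict(np.load('top0.npz'));side=dict(np.load('side0.npz'))
for nm,im in(('top',top),('side',side)):
    c=im['color'];hsv=cv2.cvtColor(c,cv2.COLOR_RGB2HSV)
    def comps(m,name,z,amin=15):
        cs,_=cv2.findContours(m,cv2.RETR_EXTERNAL,cv2.CHAIN_APPROX_NONE)
        for k in cs:
            if cv2.contourArea(k)<amin: continue
            r=cv2.minAreaRect(k);b=cv2.boxPoints(r)
            ctr=np.mean(k[:,0],0)
            print(nm,name,cv2.contourArea(k),'px',np.round(r[0],1),np.round(r[1],1),'w',[np.round(ray(im,*p,z)[:2],0).tolist() for p in b],'c',np.round(ray(im,*r[0],z)[:2],1))
    comps(cv2.inRange(hsv,(4,200,150),(14,255,255)),'orange',100)
    comps(cv2.inRange(hsv,(50,100,60),(85,255,255)),'green',18,200)
    comps(cv2.inRange(hsv,(0,0,170),(180,50,255)),'white',10,100)
    comps(cv2.inRange(hsv,(110,150,80),(125,255,255)),'blue',94)
a=cv2.resize(top['color'][110:250,145:280],None,fx=4,fy=4,interpolation=cv2.INTER_CUBIC);cv2.imwrite('pics/tb.png',a[:,:,::-1])
a=cv2.resize(top['color'][105:245,300:395],None,fx=4,fy=4,interpolation=cv2.INTER_CUBIC);cv2.imwrite('pics/tp.png',a[:,:,::-1])
E
```

```text
top orange 20.0 px [342.5 166.5] [7. 7.] w [[617.0, -307.0], [617.0, -325.0], [598.0, -324.0], [599.0, -306.0]] c [ 607.6 -315.7]
top green 912.5 px [ 57.7 264.9] [38.  26.5] w [[350.0, 502.0], [418.0, 492.0], [395.0, 390.0], [327.0, 402.0]] c [372.2 446.4]
top green 922.0 px [210.  179.5] [26.7 37.4] w [[548.0, 77.0], [653.0, 68.0], [645.0, -6.0], [540.0, 3.0]] c [596.   35.4]
top white 392.5 px [224.5 374.5] [77. 17.] w [[63.0, 101.0], [105.0, 101.0], [100.0, -100.0], [58.0, -99.0]] c [81.5  0.8]
top white 4981.5 px [478.9 343.6] [80.5 85.1] w [[220.0, -543.0], [266.0, -770.0], [67.0, -794.0], [24.0, -574.0]] c [ 142.6 -669.8]
top white 117.5 px [ 44.5 180. ] [14. 13.] w [[627.0, 521.0], [626.0, 484.0], [586.0, 482.0], [587.0, 518.0]] c [606.8 501.2]
top white 136.5 px [337.1 171.9] [18.5 17.3] w [[591.0, -291.0], [640.0, -300.0], [631.0, -352.0], [582.0, -342.0]] c [ 611.  -321.4]
top white 6847.5 px [213.3 188. ] [83.5 85.5] w [[483.0, 165.0], [721.0, 119.0], [666.0, -114.0], [431.0, -60.0]] c [573.1  27.5]
top white 515.5 px [91.9 87.5] [24.7 23.7] w [[850.0, 421.0], [922.0, 411
[... 1422 characters left out ...]
00.0, -487.0], [862.0, -500.0]] c [ 870.3 -313.5]
side white 6014.5 px [242.4 173.9] [ 62.7 105.3] w [[474.0, 166.0], [743.0, 106.0], [664.0, -119.0], [433.0, -63.0]] c [575.4  14.2]
side white 247.0 px [297.5  73.1] [12.4 24.5] w [[864.0, 469.0], [942.0, 453.0], [913.0, 379.0], [838.0, 394.0]] c [888.8 422.9]
side white 179.5 px [203.   60.5] [13. 18.] w [[611.0, 665.0], [668.0, 644.0], [645.0, 556.0], [590.0, 576.0]] c [628.  609.2]
side blue 227.0 px [220.  259.1] [30.5 10.5] w [[436.0, -254.0], [455.0, -257.0], [441.0, -327.0], [424.0, -323.0]] c [ 438.9 -291.2]
side blue 221.5 px [155.6  66.3] [12.1 44.6] w [[393.0, 476.0], [526.0, 522.0], [522.0, 447.0], [394.0, 406.0]] c [457.4 461.8]
```

View pics/tb.png

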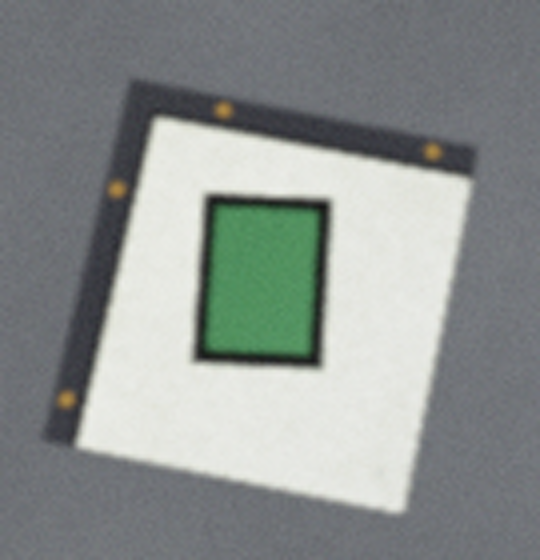

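View pics/tp.png

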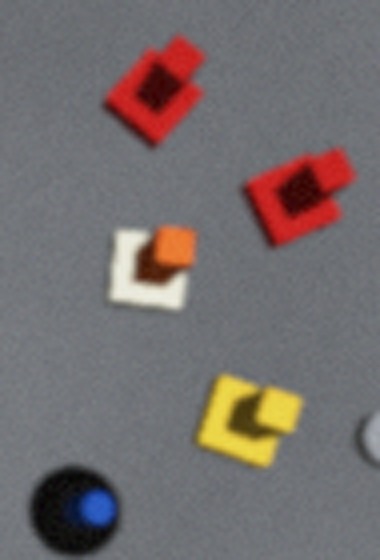

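Run:
```python
from h import *
top=dict(np.load('top0.npz'))
C=-top['R'].T@top['t'];print('cam',C.round())
def P(x,y,o,z): return ray(top,(x+.5)/4-.5+o[0],(y+.5)/4-.5+o[1],z)[:2]
o=(145,110)
A=P(152,116,o,10);B=P(472,179,o,10);D=P(78,447,o,10);E=P(405,512,o,10)
for n,p in zip('corner far-right near-left near-right'.split(),(A,B,D,E)): print(n,p.round(1))
v=A-D;w=A-B
print('yaw x',np.degrees(np.arctan2(v[1],v[0])),np.linalg.norm(v),'yaw y-90',np.degrees(np.arctan2(w[1],w[0]))-90,np.linalg.norm(w))
v2=B-E;print('yaw right edge',np.degrees(np.arctan2(v2[1],v2[0])), np.degrees(np.arctan2((D-E)[1],(D-E)[0]))-90)
G=[P(x,y,o,18) for x,y in((206,195),(330,201),(320,368),(194,360))]
for g in G: print('g',g.round(1))
print('gc',np.mean(G,0)); 
for a,b in((3,0),(2,1),(1,0),(2,3)): d=G[b]-G[a];print(np.linalg.norm(d),np.degrees(np.arctan2(d[1],d[0])))
o=(300,105)
F=[P(x,y,o,22) for x,y in((117,229),(183,310),(109,302))]
for f in F: print('f',f.round(1))
print('fc',(F[0]+F[1])/2); d=F[0]-F[2];print(np.linalg.norm(d),np.degrees(np.arctan2(d[1],d[0])))
d=F[2]-F[1];print(np.linalg.norm(d),np.degrees(np.arctan2(d[1],d[0]))-90)
H=[P(x,y,o,100) for x,y in((157,226),(196,231),(192,268),(154,263))]
print('handle',np.mean(H,0),[h.round(1).tolist() for h in H]);
for i in range(4): d=H[(i+1)%4]-H[i];print(np.linalg.norm(d),np.degrees(np.arctan2(d[1],d[0])))
for n,(x,y) in dict(redA=(155,97),redB=(294,200),yel=(245,420)).items(): print(n,P(x,y,o,22).round())
for n,(x,y) in dict(lifter=(75,510)).items(): print(n,P(x,y,o,5).round())
for n,(x,y) in dict(redAt=(185,57),redBt=(336,170),yelt=(280,410)).items(): print(n,P(x,y,o,100).round())
```

```text
cam [ 423.  -96. 1004.]
corner [717.7 114.3]
far-right [ 666.3 -112.9]
near-left [483.  163.7]
near-right [433.3 -61.2]
yaw x -11.884544992534696 239.79635634854566 yaw y-90 -12.733767737502177 232.99183890196636
yaw right edge -12.515293289474162 -12.458670575175503
g [657.2  74.3]
g [650.9 -12.7]
g [533.1  -4.6]
g [540.7  82.4]
gc [595.46636064  34.84637003]
116.75911751597175 -3.9656511982198506
118.00713884269108 -3.9550973076570526
87.26899539093357 85.84578871701149
87.30375906257929 85.02676110527946
f [ 637.6 -297.3]
f [ 579.3 -340.1]
f [ 586.1 -289.1]
fc [ 608.47276456 -318.68060477]
52.194496878807286 -9.020611924366243
51.43438407997914 -7.598934969952225
handle [ 607.93697477 -317.78344019] [[621.9, -307.1], [618.1, -332.0], [594.0, -328.1], [597.8, -303.9]]
25.188241836031683 -98.81907393530359
24.453121365998825 170.6178136493296
24.45860718754986 81.01401607725536
24.38560109733904 -7.6690846300859965
redA [ 732. -329.]
redB [ 656. -422.]
yel [ 502. -378.]
lifter [ 444. -262.]
redAt [ 734. -332.]
redBt [ 656. -425.]
yelt [ 502. -378.]
```

Emit:
{"name": "servo_tool", "arguments": {"increments": [{"dx": 1.5,"dy": 1.1,"az": 0.06},{"dx": 4.3,"dy": 3.2,"az": 0.15},{"dx": 7.1,"dy": 5.3,"az": 0.25},{"dx": 9.9,"dy": 7.4,"az": 0.34},{"dx": 12.7,"dy": 9.5,"az": 0.43},{"dx": 15.5,"dy": 11.6,"az": 0.52},{"dx": 18.3,"dy": 13.7,"az": 0.61},{"dx": 21.1,"dy": 15.8,"az": 0.7}]}}

```text
invalid input at $.increments[0]: expected keys dx, dy, dz, ax, ay, az, claw
```

Emit:
{"name": "servo_tool", "arguments": {"increments": [{"dx": 1.5,"dy": 1.1,"dz": 0,"ax": 0,"ay": 0,"az": 0.06,"claw": -1},{"dx": 4.3,"dy": 3.2,"dz": 0,"ax": 0,"ay": 0,"az": 0.15,"claw": -1},{"dx": 7.1,"dy": 5.3,"dz": 0,"ax": 0,"ay": 0,"az": 0.25,"claw": -1},{"dx": 9.9,"dy": 7.4,"dz": 0,"ax": 0,"ay": 0,"az": 0.34,"claw": -1},{"dx": 12.7,"dy": 9.5,"dz": 0,"ax": 0,"ay": 0,"az": 0.43,"claw": -1},{"dx": 15.5,"dy": 11.6,"dz": 0,"ax": 0,"ay": 0,"az": 0.52,"claw": -1},{"dx": 18.3,"dy": 13.7,"dz": 0,"ax": 0,"ay": 0,"az": 0.61,"claw": -1},{"dx": 21.1,"dy": 15.8,"dz": 0,"ax": 0,"ay": 0,"az": 0.7,"claw": -1}]}}

```text
clock: 0.77
eef_pos: [429.9, -452.4, 231.2]
tool_rot: [-1.571, 0.001, -2.094]
force: [1.2, -0.5, -0.5]
width: 85.6
```

```bash
python3 -c "
from h import *
s=read_state();print(s['clock'],s['eef_pos'],s['tool_rot'],s['qpos'],s['force'])"
```

```text
0.7667 [ 429.91647407 -452.42887143  231.18293701] [-1.57115700e+00  5.63349447e-04 -2.09418282e+00] [ 0.86221604  0.59340774 -0.15692396  1.59037764  0.10580953  0.96662124
  0.14809763] [ 1.20493827 -0.54562745 -0.46646201]
```

Emit:
{"name": "servo_tool", "arguments": {"increments": [{"dx": 2.8,"dy": 2.1,"dz": 0,"ax": 0,"ay": 0,"az": 0.08,"claw": -1},{"dx": 5.6,"dy": 4.2,"dz": 0,"ax": 0,"ay": 0,"az": 0.16,"claw": -1},{"dx": 8.4,"dy": 6.3,"dz": 0,"ax": 0,"ay": 0,"az": 0.24,"claw": -1},{"dx": 11.2,"dy": 8.4,"dz": 0,"ax": 0,"ay": 0,"az": 0.31,"claw": -1},{"dx": 14.0,"dy": 10.5,"dz": 0,"ax": 0,"ay": 0,"az": 0.38,"claw": -1},{"dx": 16.6,"dy": 12.5,"dz": 0,"ax": 0,"ay": 0,"az": 0.38,"claw": -1},{"dx": 17.9,"dy": 13.6,"dz": -1,"ax": 0,"ay": 0,"az": 0.38,"claw": -1},{"dx": 17.9,"dy": 13.6,"dz": -3.1,"ax": 0,"ay": 0,"az": 0.38,"claw": -1}]}}

```text
clock: 1.43
eef_pos: [614.0, -312.0, 202.4]
tool_rot: [-1.563, 0.003, -1.711]
force: [1.2, -0.2, 0.3]
width: 85.3
```

Run:
```python
from h import *
s=read_state();print(s['clock'],s['eef_pos'],s['tool_rot'],s['qpos'],s['force'])
a=snap('top','top1');b=snap('side','side1')
x=cv2.resize(b['color'][180:340,180:420],None,fx=3,fy=3);cv2.imwrite('pics/s1c.png',x[:,:,::-1])
```

```text
1.4333 [ 613.99445085 -311.95822464  202.40261224] [-1.56262094  0.00348856 -1.71120406] [ 0.5700711   0.72097793 -0.25103295  1.42869417  0.1887079   1.00857933
  0.13905825] [ 1.18810557 -0.18130488  0.3086471 ]
```

View pics/s1c.png

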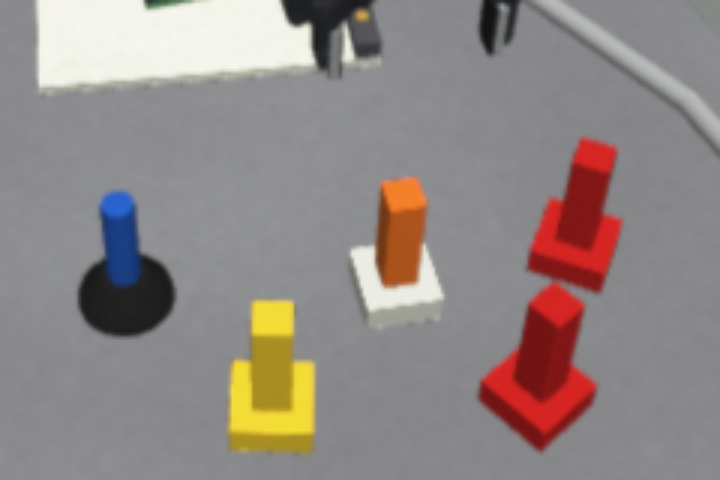

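View pics/top1.png

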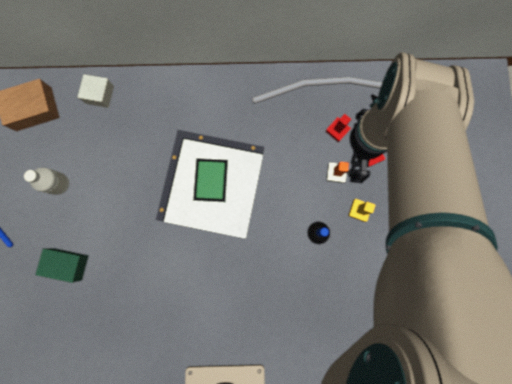

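Emit:
{"name": "servo_tool", "arguments": {"increments": [{"dx": 0,"dy": 0,"dz": -2,"ax": 0,"ay": 0,"az": 0,"claw": -1},{"dx": 0,"dy": 0,"dz": -5,"ax": 0,"ay": 0,"az": 0,"claw": -1},{"dx": 0,"dy": 0,"dz": -7,"ax": 0,"ay": 0,"az": 0,"claw": -1},{"dx": 0,"dy": 0,"dz": -7,"ax": 0,"ay": 0,"az": 0,"claw": -1}]}}

```text
clock: 1.87
eef_pos: [603.5, -318.2, 126.3]
tool_rot: [-1.579, 0.002, -1.721]
force: [-0.5, 0.6, -1.5]
width: 85.5
```

Run:
```python
from h import *
s=read_state();print(s['clock'],s['eef_pos'],s['tool_rot'],s['qpos'],s['force'])
b=snap('side','side2')
x=cv2.resize(b['color'][180:340,180:420],None,fx=3,fy=3);cv2.imwrite('pics/s2c.png',x[:,:,::-1])
```

```text
1.8667 [ 603.45662153 -318.23250733  126.28351626] [-1.57941342e+00  1.70407281e-03 -1.72130012e+00] [ 0.57040016  0.80059277 -0.22842485  1.49657078  0.21360203  0.87779264
  0.1202791 ] [-0.45238932  0.59354271 -1.49893659]
```

View pics/s2c.png

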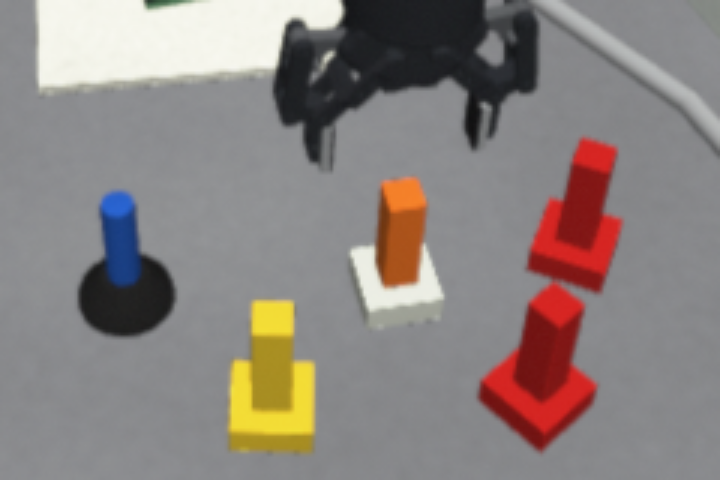

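The open jaws line up with the handle, one finger on each side along x. I'll descend and grip.

Emit:
{"name": "servo_tool", "arguments": {"increments": [{"dx": 0,"dy": 0,"dz": -2,"ax": 0,"ay": 0,"az": 0,"claw": -1},{"dx": 0,"dy": 0,"dz": -4,"ax": 0,"ay": 0,"az": 0,"claw": -1},{"dx": 0,"dy": 0,"dz": -6,"ax": 0,"ay": 0,"az": 0,"claw": -1},{"dx": 0,"dy": 0,"dz": -7.2,"ax": 0,"ay": 0,"az": 0,"claw": -1},{"dx": 0,"dy": 0,"dz": -7.2,"ax": 0,"ay": 0,"az": 0,"claw": -1},{"dx": 0,"dy": 0,"dz": -7.2,"ax": 0,"ay": 0,"az": 0,"claw": -1}]}}

```text
clock: 2.42
eef_pos: [607.7, -319.1, 59.3]
tool_rot: [-1.57, -0.0, -1.721]
force: [-0.3, 0.3, -0.2]
width: 85.6
```

Emit:
{"name": "servo_tool", "arguments": {"increments": [{"dx": 0,"dy": 0,"dz": 0,"ax": 0,"ay": 0,"az": 0,"claw": 0},{"dx": 0,"dy": 0,"dz": 0,"ax": 0,"ay": 0,"az": 0,"claw": 1},{"dx": 0,"dy": 0,"dz": 0,"ax": 0,"ay": 0,"az": 0,"claw": 1},{"dx": 0,"dy": 0,"dz": 0,"ax": 0,"ay": 0,"az": 0,"claw": 1},{"dx": 0,"dy": 0,"dz": 0,"ax": 0,"ay": 0,"az": 0,"claw": 1},{"dx": 0,"dy": 0,"dz": 0,"ax": 0,"ay": 0,"az": 0,"claw": 1},{"dx": 0,"dy": 0,"dz": 0,"ax": 0,"ay": 0,"az": 0,"claw": 1},{"dx": 0,"dy": 0,"dz": 0,"ax": 0,"ay": 0,"az": 0,"claw": 1}]}}

```text
clock: 3.08
eef_pos: [607.7, -318.7, 58.8]
tool_rot: [-1.57, -0.0, -1.721]
force: [-0.0, 0.1, 2.6]
width: 23.4
```

Run:
```python
from h import *
s=read_state();print(s['clock'],s['eef_pos'],s['tool_rot'],s['qpos'],s['force'],s['width'])
b=snap('side','side3')
x=cv2.resize(b['color'][180:340,180:420],None,fx=3,fy=3);cv2.imwrite('pics/s3c.png',x[:,:,::-1])
```

```text
3.0833 [ 607.73756324 -318.74532709   58.76788741] [-1.56984865e+00 -1.90628289e-04 -1.72074690e+00] [ 0.558586    0.88532329 -0.20950457  1.5284967   0.23784558  0.75188371
  0.09973885] [-0.04522327  0.11690129  2.63676331] 23.373801614707066
```

View pics/s3c.png

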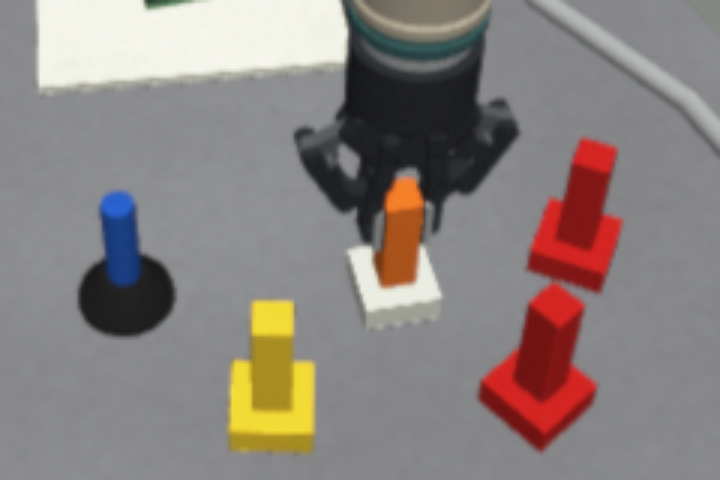

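Emit:
{"name": "servo_tool", "arguments": {"increments": [{"dx": 0,"dy": 0,"dz": 1,"ax": 0,"ay": 0,"az": 0,"claw": 1},{"dx": 0,"dy": 0,"dz": 3,"ax": 0,"ay": 0,"az": 0,"claw": 1},{"dx": 0,"dy": 0,"dz": 5,"ax": 0,"ay": 0,"az": 0,"claw": 1},{"dx": 0,"dy": 2,"dz": 6,"ax": 0,"ay": 0,"az": 0,"claw": 1},{"dx": -0.8,"dy": 5,"dz": 6,"ax": 0,"ay": 0,"az": -0.02,"claw": 1},{"dx": -1.3,"dy": 8,"dz": 6,"ax": 0,"ay": 0,"az": -0.04,"claw": 1},{"dx": -1.8,"dy": 11,"dz": 6,"ax": 0,"ay": 0,"az": -0.067,"claw": 1},{"dx": -2.3,"dy": 14,"dz": 6,"ax": 0,"ay": 0,"az": -0.067,"claw": 1}]}}

```text
clock: 3.8
eef_pos: [583.2, -177.3, 118.4]
tool_rot: [-1.572, 0.0, -1.789]
force: [0.3, 0.6, -2.2]
width: 23.4
```

Emit:
{"name": "servo_tool", "arguments": {"increments": [{"dx": -0.3,"dy": 3,"dz": 0,"ax": 0,"ay": 0,"az": 0,"claw": 1},{"dx": -0.6,"dy": 6,"dz": 0,"ax": 0,"ay": 0,"az": 0,"claw": 1},{"dx": -0.9,"dy": 9,"dz": 0,"ax": 0,"ay": 0,"az": 0,"claw": 1},{"dx": -1.1,"dy": 11,"dz": 0,"ax": 0,"ay": 0,"az": 0,"claw": 1},{"dx": -1.3,"dy": 12.5,"dz": 0,"ax": 0,"ay": 0,"az": 0,"claw": 1},{"dx": -1.3,"dy": 13,"dz": 0,"ax": 0,"ay": 0,"az": 0,"claw": 1},{"dx": -1.3,"dy": 13,"dz": 0,"ax": 0,"ay": 0,"az": 0,"claw": 1}]}}

```text
clock: 4.38
eef_pos: [571.1, -46.8, 118.5]
tool_rot: [-1.571, 0.001, -1.785]
force: [-0.2, -0.0, -2.2]
width: 23.3
```

Run:
```python
from h import *
s=read_state();print(s['clock'],s['eef_pos'],s['tool_rot'],s['force'],s['width'])
a=snap('side','side4')
x=cv2.resize(a['color'][100:300,150:390],None,fx=3,fy=3);cv2.imwrite('pics/s4c.png',x[:,:,::-1])
a=snap('top','top4')
x=cv2.resize(a['color'][100:280,140:380],None,fx=3,fy=3);cv2.imwrite('pics/t4c.png',x[:,:,::-1])
```

```text
4.3833 [571.05210016 -46.84204496 118.45112791] [-1.57145303e+00  6.32909167e-04 -1.78487278e+00] [-0.15160529 -0.04030618 -2.16358045] 23.25624190418455
```

View pics/s4c.png

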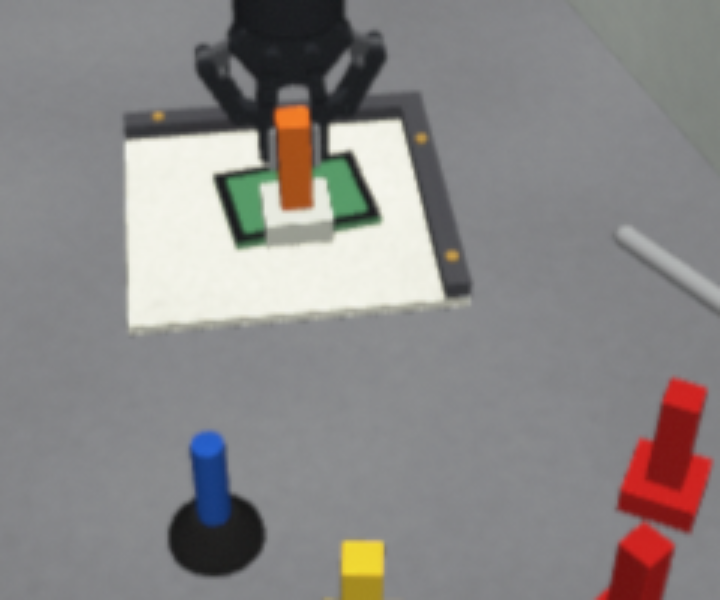

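View pics/t4c.png

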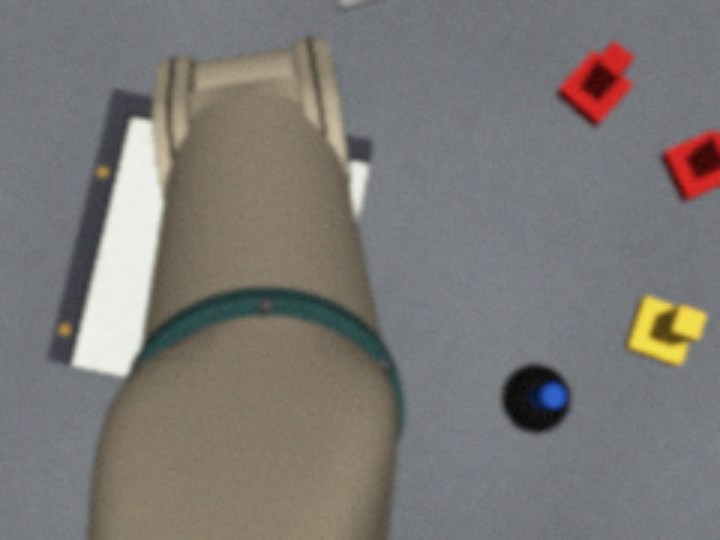

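The pusher is held upright, and the side view puts its foot in front of the glass. I'll lower it to about 12 mm, just above the board, and check before pushing.

Emit:
{"name": "servo_tool", "arguments": {"increments": [{"dx": 0,"dy": 0,"dz": -1.5,"ax": 0,"ay": 0,"az": 0,"claw": 1},{"dx": 0,"dy": 0,"dz": -3,"ax": 0,"ay": 0,"az": 0,"claw": 1},{"dx": 0,"dy": 0,"dz": -4,"ax": 0,"ay": 0,"az": 0,"claw": 1},{"dx": 0,"dy": 0,"dz": -4.7,"ax": 0,"ay": 0,"az": 0,"claw": 1},{"dx": 0,"dy": 0,"dz": -4.7,"ax": 0,"ay": 0,"az": 0,"claw": 1},{"dx": 0,"dy": 0,"dz": -4.7,"ax": 0,"ay": 0,"az": 0,"claw": 1}]}}

```text
clock: 4.98
eef_pos: [571.2, -49.3, 71.1]
tool_rot: [-1.571, -0.0, -1.789]
force: [-0.5, -0.5, -1.1]
width: 23.4
```

Run:
```python
from h import *
s=read_state();print(s['clock'],s['eef_pos'],s['tool_rot'],s['force'],s['width'])
a=snap('side','side5')
x=cv2.resize(a['color'][100:240,160:340],None,fx=4,fy=4);cv2.imwrite('pics/s5c.png',x[:,:,::-1])
```

```text
4.9833 [571.22887526 -49.30235843  71.08653535] [-1.57129691e+00 -2.84887343e-04 -1.78875329e+00] [-0.50495204 -0.5379206  -1.10659765] 23.388043621413935
```

View pics/s5c.png

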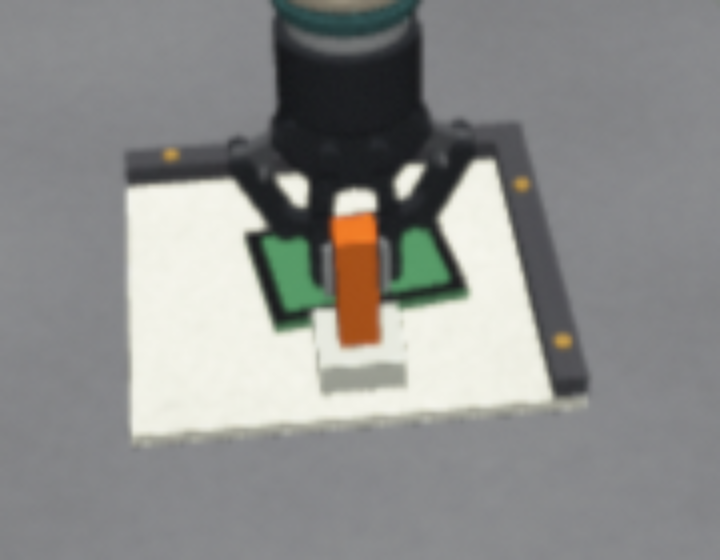

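Emit:
{"name": "servo_tool", "arguments": {"increments": [{"dx": 0.11,"dy": 0.49,"dz": 0,"ax": 0,"ay": 0,"az": 0,"claw": 1},{"dx": 0.26,"dy": 1.17,"dz": 0,"ax": 0,"ay": 0,"az": 0,"claw": 1},{"dx": 0.41,"dy": 1.86,"dz": 0,"ax": 0,"ay": 0,"az": 0,"claw": 1},{"dx": 0.54,"dy": 2.44,"dz": 0,"ax": 0,"ay": 0,"az": 0,"claw": 1},{"dx": 0.67,"dy": 3.03,"dz": 0,"ax": 0,"ay": 0,"az": 0,"claw": 1},{"dx": 0.79,"dy": 3.61,"dz": 0,"ax": 0,"ay": 0,"az": 0,"claw": 1},{"dx": 0.92,"dy": 4.2,"dz": 0,"ax": 0,"ay": 0,"az": 0,"claw": 1},{"dx": 1.05,"dy": 4.8,"dz": 0,"ax": 0,"ay": 0,"az": 0,"claw": 1}]}}

```text
clock: 5.7
eef_pos: [582.1, -0.2, 71.4]
tool_rot: [-1.57, -0.0, -1.788]
force: [-0.9, -2.4, -0.9]
width: 23.3
```

Run:
```python
from h import *
s=read_state();print(s['clock'],s['eef_pos'],s['tool_rot'],s['force'],s['width'])
a=snap('side','side6')
x=cv2.resize(a['color'][100:240,160:340],None,fx=4,fy=4);cv2.imwrite('pics/s6c.png',x[:,:,::-1])
```

```text
5.7 [ 5.82077149e+02 -2.10206034e-01  7.14228561e+01] [-1.57037165e+00 -1.87682319e-04 -1.78797352e+00] [-0.87281683 -2.3597881  -0.86092752] 23.332053921867693
```

View pics/s6c.png

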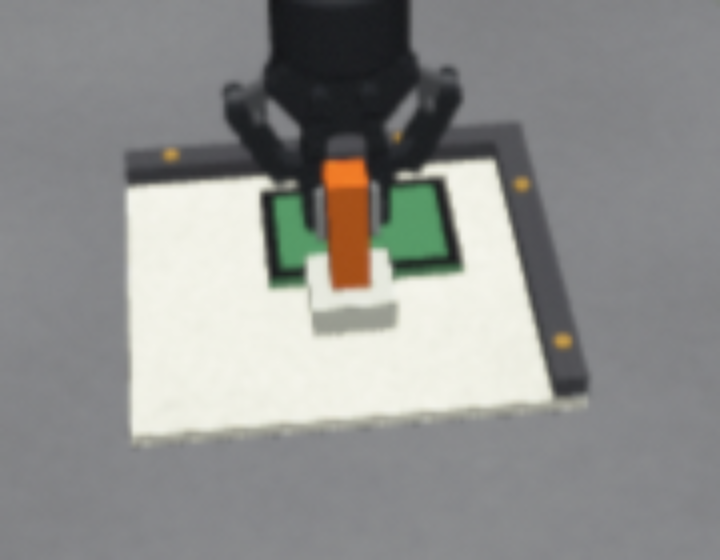

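The glass has turned square and is moving along. I'll push it on to the left fence.

Emit:
{"name": "servo_tool", "arguments": {"increments": [{"dx": 0.1,"dy": 0.48,"dz": 0,"ax": 0,"ay": 0,"az": 0,"claw": 1},{"dx": 0.21,"dy": 0.96,"dz": 0,"ax": 0,"ay": 0,"az": 0,"claw": 1},{"dx": 0.32,"dy": 1.44,"dz": 0,"ax": 0,"ay": 0,"az": 0,"claw": 1},{"dx": 0.42,"dy": 1.9,"dz": 0,"ax": 0,"ay": 0,"az": 0,"claw": 1},{"dx": 0.49,"dy": 2.2,"dz": 0,"ax": 0,"ay": 0,"az": 0,"claw": 1},{"dx": 0.54,"dy": 2.44,"dz": 0,"ax": 0,"ay": 0,"az": 0,"claw": 1},{"dx": 0.54,"dy": 2.44,"dz": 0,"ax": 0,"ay": 0,"az": 0,"claw": 1}]}}

```text
clock: 6.33
eef_pos: [586.7, 23.0, 71.3]
tool_rot: [-1.572, -0.002, -1.788]
force: [-1.0, -3.8, -0.1]
width: 23.3
```

Run:
```python
from h import *
s=read_state();print(s['clock'],s['eef_pos'],s['tool_rot'],s['force'],s['width'])
a=snap('side','side7')
x=cv2.resize(a['color'][100:240,160:340],None,fx=4,fy=4);cv2.imwrite('pics/s7c.png',x[:,:,::-1])
```

```text
6.3333 [586.71905134  23.03209367  71.28285189] [-1.57161807e+00 -1.58195280e-03 -1.78811233e+00] [-0.97088985 -3.84652726 -0.10276738] 23.250939250853094
```

View pics/s7c.png

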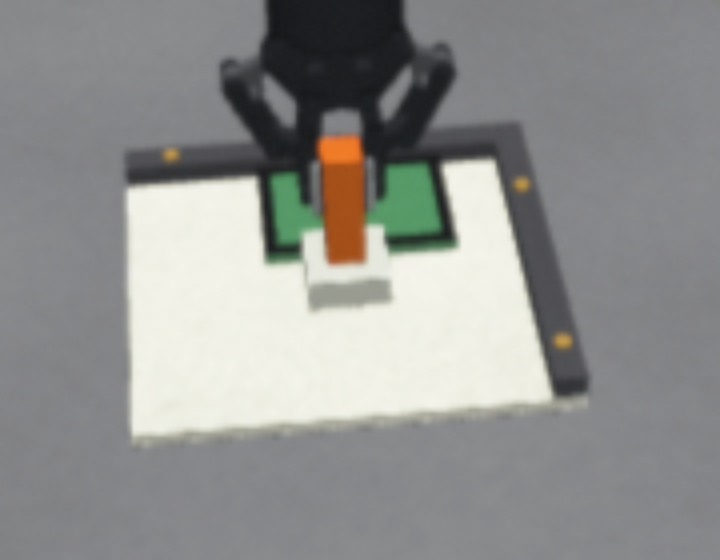

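Emit:
{"name": "servo_tool", "arguments": {"increments": [{"dx": 0.03,"dy": 0.12,"dz": 0,"ax": 0,"ay": 0,"az": 0,"claw": 1},{"dx": 0.05,"dy": 0.25,"dz": 0,"ax": 0,"ay": 0,"az": 0,"claw": 1},{"dx": 0.05,"dy": 0.25,"dz": 0,"ax": 0,"ay": 0,"az": 0,"claw": 1}]}}

```text
clock: 6.63
eef_pos: [586.8, 23.5, 71.3]
tool_rot: [-1.572, -0.004, -1.79]
force: [-2.4, -5.9, 1.8]
width: 23.2
```

The force rises without any motion, so the glass is against the left fence. I'll back off and go round to the near short edge.

Emit:
{"name": "servo_tool", "arguments": {"increments": [{"dx": -0.15,"dy": -0.7,"dz": 0,"ax": 0,"ay": 0,"az": 0,"claw": 1},{"dx": -0.4,"dy": -1.7,"dz": 0,"ax": 0,"ay": 0,"az": 0,"claw": 1},{"dx": -0.4,"dy": -1.7,"dz": 1.5,"ax": 0,"ay": 0,"az": 0,"claw": 1},{"dx": -0.4,"dy": -1.7,"dz": 3.5,"ax": 0,"ay": 0,"az": 0,"claw": 1},{"dx": -1.5,"dy": -0.5,"dz": 5,"ax": 0,"ay": 0,"az": 0,"claw": 1},{"dx": -3.4,"dy": 2,"dz": 5,"ax": 0,"ay": 0,"az": 0,"claw": 1},{"dx": -5.4,"dy": 4.5,"dz": 5,"ax": 0,"ay": 0,"az": 0,"claw": 1},{"dx": -7,"dy": 6.8,"dz": 5,"ax": 0,"ay": 0,"az": 0,"claw": 1}]}}

```text
clock: 7.3
eef_pos: [516.6, 95.7, 121.7]
tool_rot: [-1.571, 0.002, -1.788]
force: [0.2, 0.6, -2.8]
width: 23.4
```

Emit:
{"name": "servo_tool", "arguments": {"increments": [{"dx": -0.5,"dy": 1.4,"dz": 0,"ax": 0,"ay": 0,"az": 0,"claw": 1},{"dx": -0.6,"dy": 1.7,"dz": 0,"ax": 0,"ay": 0,"az": 0,"claw": 1},{"dx": -0.6,"dy": 1.7,"dz": -1.5,"ax": 0,"ay": 0,"az": 0,"claw": 1},{"dx": -0.6,"dy": 1.7,"dz": -3,"ax": 0,"ay": 0,"az": 0,"claw": 1},{"dx": -0.6,"dy": 1.7,"dz": -4.2,"ax": 0,"ay": 0,"az": 0,"claw": 1},{"dx": -0.6,"dy": 1.7,"dz": -5,"ax": 0,"ay": 0,"az": 0,"claw": 1},{"dx": -0.6,"dy": 1.7,"dz": -5,"ax": 0,"ay": 0,"az": 0,"claw": 1},{"dx": -0.6,"dy": 1.7,"dz": -5,"ax": 0,"ay": 0,"az": 0,"claw": 1}]}}

```text
clock: 7.97
eef_pos: [512.0, 110.8, 71.1]
tool_rot: [-1.571, 0.0, -1.789]
force: [0.2, 1.0, -1.4]
width: 23.1
```

Run:
```python
from h import *
s=read_state();print(s['clock'],s['eef_pos'],s['tool_rot'],s['force'],s['width'])
a=snap('side','side8')
x=cv2.resize(a['color'][100:240,160:340],None,fx=4,fy=4);cv2.imwrite('pics/s8c.png',x[:,:,::-1])
a=snap('top','top8')
x=cv2.resize(a['color'][110:250,145:295],None,fx=4,fy=4);cv2.imwrite('pics/t8c.png',x[:,:,::-1])
```

```text
7.9667 [512.03767149 110.78223668  71.10160088] [-1.57093808e+00  4.90514799e-05 -1.78865117e+00] [ 0.23739236  0.98037878 -1.44295865] 23.136138319929312
```

View pics/s8c.png

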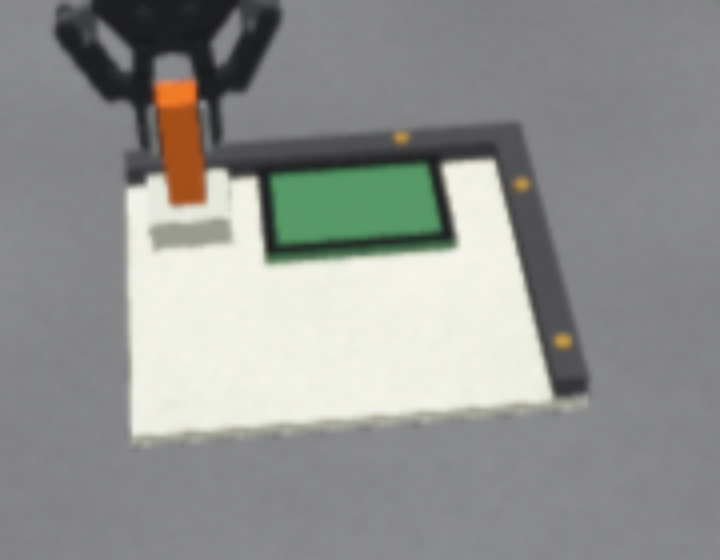

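View pics/t8c.png

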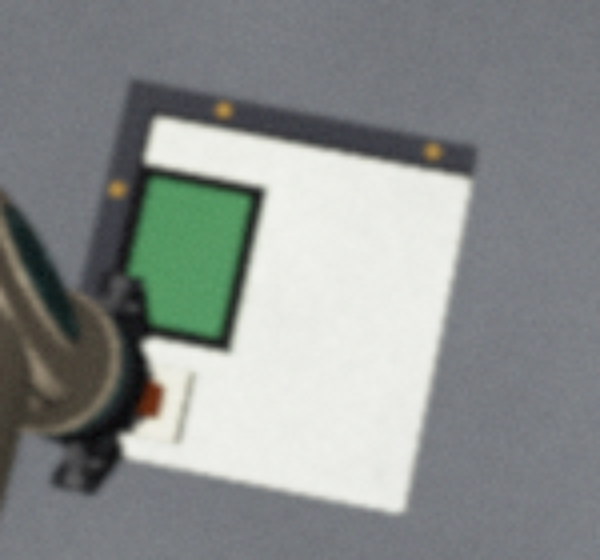

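The glass is square on the left fence, with a gap of about 35–40 mm to the far fence. The foot is behind the short edge, so I'll push toward the far fence.

Emit:
{"name": "servo_tool", "arguments": {"increments": [{"dx": 0.49,"dy": -0.11,"dz": 0,"ax": 0,"ay": 0,"az": 0,"claw": 1},{"dx": 1.07,"dy": -0.24,"dz": 0,"ax": 0,"ay": 0,"az": 0,"claw": 1},{"dx": 1.66,"dy": -0.36,"dz": 0,"ax": 0,"ay": 0,"az": 0,"claw": 1},{"dx": 2.25,"dy": -0.49,"dz": 0,"ax": 0,"ay": 0,"az": 0,"claw": 1},{"dx": 2.83,"dy": -0.62,"dz": 0,"ax": 0,"ay": 0,"az": 0,"claw": 1},{"dx": 3.42,"dy": -0.75,"dz": 0,"ax": 0,"ay": 0,"az": 0,"claw": 1},{"dx": 4.0,"dy": -0.88,"dz": 0,"ax": 0,"ay": 0,"az": 0,"claw": 1},{"dx": 4.5,"dy": -0.99,"dz": 0,"ax": 0,"ay": 0,"az": 0,"claw": 1}]}}

```text
clock: 8.73
eef_pos: [557.3, 101.1, 71.2]
tool_rot: [-1.571, -0.0, -1.788]
force: [-1.5, 0.2, -1.7]
width: 23.3
```

Emit:
{"name": "servo_tool", "arguments": {"increments": [{"dx": 0.3,"dy": -0.06,"dz": 0,"ax": 0,"ay": 0,"az": 0,"claw": 1},{"dx": 0.5,"dy": -0.11,"dz": 0,"ax": 0,"ay": 0,"az": 0,"claw": 1},{"dx": 0.7,"dy": -0.15,"dz": 0,"ax": 0,"ay": 0,"az": 0,"claw": 1},{"dx": 0.8,"dy": -0.17,"dz": 0,"ax": 0,"ay": 0,"az": 0,"claw": 1},{"dx": 0.8,"dy": -0.17,"dz": 0,"ax": 0,"ay": 0,"az": 0,"claw": 1}]}}

```text
clock: 9.15
eef_pos: [565.1, 99.6, 71.3]
tool_rot: [-1.57, 0.0, -1.788]
force: [-1.4, 0.3, -2.8]
width: 23.4
```

Run:
```python
from h import *
s=read_state();print(s['clock'],s['eef_pos'],s['tool_rot'],s['force'],s['width'])
a=snap('side','side9')
x=cv2.resize(a['color'][100:240,160:340],None,fx=4,fy=4);cv2.imwrite('pics/s9c.png',x[:,:,::-1])
a=snap('top','top9')
x=cv2.resize(a['color'][110:250,145:295],None,fx=4,fy=4);cv2.imwrite('pics/t9c.png',x[:,:,::-1])
```

```text
9.15 [565.09846681  99.64425619  71.28385027] [-1.57012518e+00  2.55014738e-04 -1.78784146e+00] [-1.42446787  0.26213063 -2.81990157] 23.384861726726392
```

View pics/s9c.png

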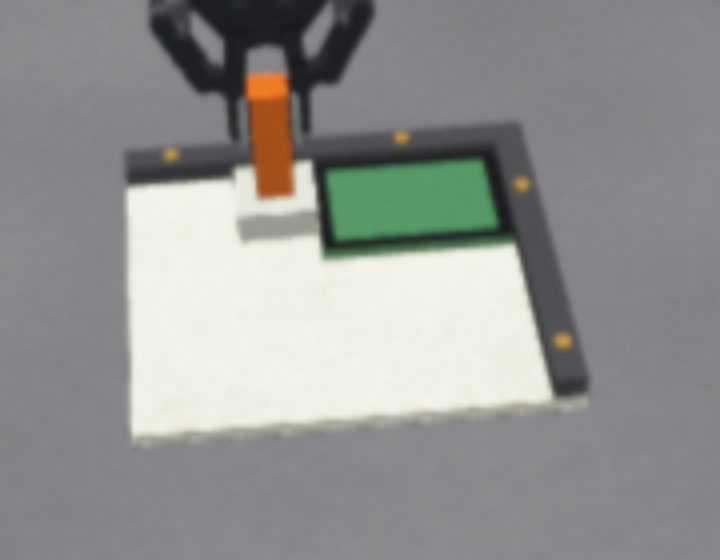

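View pics/t9c.png

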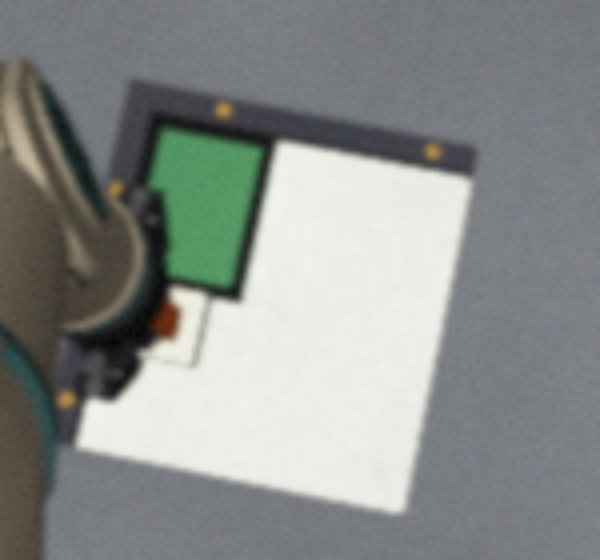

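It is nearly home. I'll creep the last few millimetres and watch the force.

Emit:
{"name": "servo_tool", "arguments": {"increments": [{"dx": 0.1,"dy": -0.02,"dz": 0,"ax": 0,"ay": 0,"az": 0,"claw": 1},{"dx": 0.2,"dy": -0.04,"dz": 0,"ax": 0,"ay": 0,"az": 0,"claw": 1},{"dx": 0.25,"dy": -0.05,"dz": 0,"ax": 0,"ay": 0,"az": 0,"claw": 1}]}}

```text
clock: 9.5
eef_pos: [565.9, 99.5, 71.2]
tool_rot: [-1.573, -0.001, -1.788]
force: [-4.3, 1.5, 0.7]
width: 23.5
```

It is in contact with the far fence. I'll back off, lift, and carry the block to free bench at about (600,-200).

Emit:
{"name": "servo_tool", "arguments": {"increments": [{"dx": -0.8,"dy": 0.17,"dz": 0,"ax": 0,"ay": 0,"az": 0,"claw": 1},{"dx": -2,"dy": 0.43,"dz": 0,"ax": 0,"ay": 0,"az": 0,"claw": 1},{"dx": -2,"dy": 0.43,"dz": 1.5,"ax": 0,"ay": 0,"az": 0,"claw": 1},{"dx": -2,"dy": 0.43,"dz": 3.5,"ax": 0,"ay": 0,"az": 0,"claw": 1},{"dx": -2,"dy": -1,"dz": 5.5,"ax": 0,"ay": 0,"az": 0,"claw": 1},{"dx": -2,"dy": -4,"dz": 6,"ax": 0,"ay": 0,"az": 0,"claw": 1},{"dx": -1.5,"dy": -7.5,"dz": 6,"ax": 0,"ay": 0,"az": 0,"claw": 1},{"dx": -1,"dy": -11,"dz": 6,"ax": 0,"ay": 0,"az": 0,"claw": 1}]}}

```text
clock: 10.17
eef_pos: [558.3, -11.4, 132.5]
tool_rot: [-1.567, 0.001, -1.785]
force: [1.3, -0.1, -2.2]
width: 23.6
```

Emit:
{"name": "servo_tool", "arguments": {"increments": [{"dx": 0.7,"dy": -3.5,"dz": 0,"ax": 0,"ay": 0,"az": 0,"claw": 1},{"dx": 1.4,"dy": -7,"dz": 0,"ax": 0,"ay": 0,"az": 0,"claw": 1},{"dx": 2.1,"dy": -10.5,"dz": 0,"ax": 0,"ay": 0,"az": 0,"claw": 1},{"dx": 2.9,"dy": -14,"dz": 0,"ax": 0,"ay": 0,"az": 0,"claw": 1},{"dx": 3.7,"dy": -17,"dz": 0,"ax": 0,"ay": 0,"az": 0,"claw": 1},{"dx": 4.3,"dy": -18.5,"dz": 0,"ax": 0,"ay": 0,"az": 0,"claw": 1},{"dx": 4.3,"dy": -19,"dz": 0,"ax": 0,"ay": 0,"az": 0,"claw": 1},{"dx": 4.3,"dy": -19,"dz": -2,"ax": 0,"ay": 0,"az": 0,"claw": 1}]}}

```text
clock: 10.83
eef_pos: [603.3, -204.1, 114.5]
tool_rot: [-1.561, -0.002, -1.791]
force: [0.7, 0.7, -2.5]
width: 23.1
```

Emit:
{"name": "servo_tool", "arguments": {"increments": [{"dx": 0,"dy": 0,"dz": -1.5,"ax": 0,"ay": 0,"az": 0,"claw": 1},{"dx": 0,"dy": 0,"dz": -3,"ax": 0,"ay": 0,"az": 0,"claw": 1},{"dx": 0,"dy": 0,"dz": -4.2,"ax": 0,"ay": 0,"az": 0,"claw": 1},{"dx": 0,"dy": 0,"dz": -4.7,"ax": 0,"ay": 0,"az": 0,"claw": 1},{"dx": 0,"dy": 0,"dz": -5.0,"ax": 0,"ay": 0,"az": 0,"claw": 1},{"dx": 0,"dy": 0,"dz": -5.2,"ax": 0,"ay": 0,"az": 0,"claw": 1},{"dx": 0,"dy": 0,"dz": -5.2,"ax": 0,"ay": 0,"az": 0,"claw": 1}]}}

```text
clock: 11.42
eef_pos: [600.6, -200.7, 59.6]
tool_rot: [-1.57, 0.0, -1.788]
force: [0.6, 1.2, -2.5]
width: 23.5
```

Run:
```python
from h import *
s=read_state();print(s['clock'],s['eef_pos'],s['tool_rot'],s['force'],s['width'])
a=snap('side','side10')
x=cv2.resize(a['color'][100:300,160:400],None,fx=3,fy=3);cv2.imwrite('pics/s10c.png',x[:,:,::-1])
```

```text
11.4167 [ 600.58351945 -200.66625446   59.58958759] [-1.56998448e+00  2.36909689e-05 -1.78756118e+00] [ 0.63961395  1.20921906 -2.54356105] 23.500559643724028
```

View pics/s10c.png

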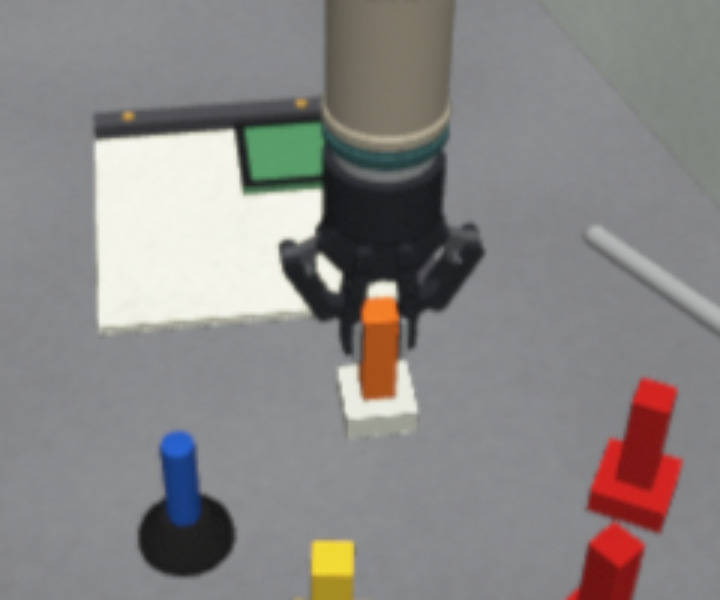

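The block hangs upright about 1 mm above free bench. I'll lower it the last bit, then release.

Emit:
{"name": "servo_tool", "arguments": {"increments": [{"dx": 0,"dy": 0,"dz": -0.1,"ax": 0,"ay": 0,"az": 0,"claw": 1},{"dx": 0,"dy": 0,"dz": -0.1,"ax": 0,"ay": 0,"az": 0,"claw": 1},{"dx": 0,"dy": 0,"dz": -0.1,"ax": 0,"ay": 0,"az": 0,"claw": 1}]}}

```text
clock: 11.72
eef_pos: [600.5, -200.9, 58.8]
tool_rot: [-1.57, -0.0, -1.788]
force: [0.2, -0.3, -0.6]
width: 23.5
```

Emit:
{"name": "servo_tool", "arguments": {"increments": [{"dx": 0,"dy": 0,"dz": 0,"ax": 0,"ay": 0,"az": 0,"claw": 0.4},{"dx": 0,"dy": 0,"dz": 0,"ax": 0,"ay": 0,"az": 0,"claw": 0},{"dx": 0,"dy": 0,"dz": 0,"ax": 0,"ay": 0,"az": 0,"claw": -0.5},{"dx": 0,"dy": 0,"dz": 0,"ax": 0,"ay": 0,"az": 0,"claw": -1},{"dx": 0,"dy": 0,"dz": 0,"ax": 0,"ay": 0,"az": 0,"claw": -1},{"dx": 0,"dy": 0,"dz": 0,"ax": 0,"ay": 0,"az": 0,"claw": -1},{"dx": 0,"dy": 0,"dz": 0,"ax": 0,"ay": 0,"az": 0,"claw": -1},{"dx": 0,"dy": 0,"dz": 0,"ax": 0,"ay": 0,"az": 0,"claw": -1}]}}

```text
clock: 12.38
eef_pos: [600.2, -200.8, 58.3]
tool_rot: [-1.571, 0.0, -1.788]
force: [-1.0, -0.5, -0.4]
width: 85.4
```

Emit:
{"name": "servo_tool", "arguments": {"increments": [{"dx": 0,"dy": 0,"dz": 1,"ax": 0,"ay": 0,"az": 0,"claw": -1},{"dx": 0,"dy": 0,"dz": 3,"ax": 0,"ay": 0,"az": 0,"claw": -1},{"dx": 0,"dy": 0,"dz": 6,"ax": 0,"ay": 0,"az": 0,"claw": -1},{"dx": 0,"dy": 0,"dz": 9,"ax": 0,"ay": 0,"az": 0,"claw": -1},{"dx": 0,"dy": 0,"dz": 12,"ax": 0,"ay": 0,"az": 0,"claw": -1},{"dx": 0,"dy": -3,"dz": 14,"ax": 0,"ay": 0,"az": 0,"claw": -1},{"dx": -1,"dy": -6,"dz": 15,"ax": 0,"ay": 0,"az": 0,"claw": -1},{"dx": -2,"dy": -9,"dz": 15,"ax": 0,"ay": 0,"az": 0,"claw": -1}]}}

```text
clock: 13.05
eef_pos: [582.4, -291.9, 212.8]
tool_rot: [-1.564, -0.001, -1.786]
force: [0.7, -0.9, -0.0]
width: 85.1
```

Emit:
{"name": "servo_tool", "arguments": {"increments": [{"dx": -1,"dy": -3,"dz": 0,"ax": 0,"ay": 0,"az": 0,"claw": -1},{"dx": -2,"dy": -6,"dz": 0,"ax": 0,"ay": 0,"az": 0,"claw": -1},{"dx": -3,"dy": -9,"dz": 0,"ax": 0,"ay": 0,"az": 0,"claw": -1},{"dx": -4,"dy": -12,"dz": 0,"ax": 0,"ay": 0,"az": 0,"claw": -1},{"dx": -5,"dy": -15,"dz": 0,"ax": 0,"ay": 0,"az": 0,"claw": -1},{"dx": -6,"dy": -18,"dz": 0,"ax": 0,"ay": 0,"az": 0,"claw": -1},{"dx": -6,"dy": -19,"dz": 0,"ax": 0,"ay": 0,"az": 0,"claw": -1},{"dx": -6,"dy": -19,"dz": 0,"ax": 0,"ay": 0,"az": 0,"claw": -1}]}}

```text
clock: 13.72
eef_pos: [517.6, -485.4, 208.6]
tool_rot: [-1.571, -0.003, -1.794]
force: [-0.4, 0.1, 0.5]
width: 85.3
```

Run:
```python
from h import *
s=read_state();print(s['clock'],s['eef_pos'],s['force'],s['width'])
a=snap('side','side11')
a=snap('top','top11')
x=cv2.resize(a['color'][110:290,145:405],None,fx=3,fy=3);cv2.imwrite('pics/t11c.png',x[:,:,::-1])
```

```text
13.7167 [ 517.61322694 -485.42566592  208.58589125] [-0.37238908  0.06265384  0.45664642] 85.31439813755385
```

View pics/side11.png

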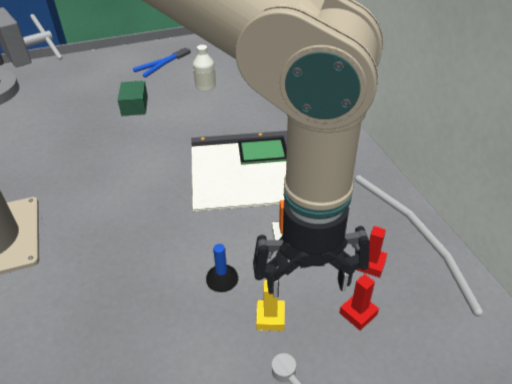

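View pics/t11c.png

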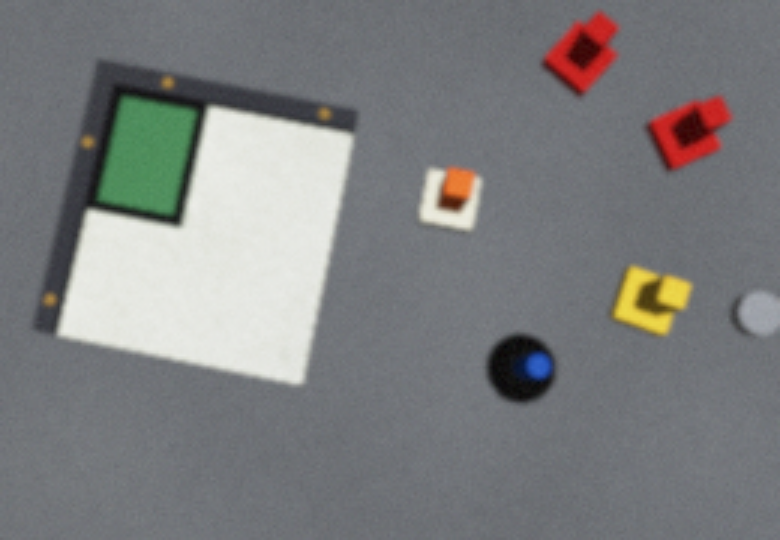

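Run:
```python
from h import *
im=dict(np.load('top11.npz'))
hsv=cv2.cvtColor(im['color'],cv2.COLOR_RGB2HSV)
m=cv2.inRange(hsv,(50,100,60),(85,255,255));m[:,:140]=0
k=max(cv2.findContours(m,0,1)[0],key=cv2.contourArea);r=cv2.minAreaRect(k)
p=np.array([ray(im,*q,18)[:2] for q in cv2.boxPoints(r)])
a=np.radians(-12.4);d=p.mean(0)-[717.5,114.3]
print('corner frame',d[0]*np.cos(a)+d[1]*np.sin(a),-d[0]*np.sin(a)+d[1]*np.cos(a))
for i in range(4):
    e=p[(i+1)%4]-p[i];print(np.linalg.norm(e),(np.degrees(np.arctan2(e[1],e[0]))+12.4+45)%90-45)
```

```text
corner frame -59.6466194084097 -46.6733665834018
106.51476108472727 0.5382663089127036
76.25941494149579 -1.741131598355821
106.22681944654855 -0.0653493417108848
75.12993933872617 -1.5511657111208592
```

```bash
python3 -c "
from cell import finish_job
print(finish_job())"
```

```text
the job is handed in; nothing more can be done
None
```

I slid the glass into the corner with the push block, first against the left fence and then against the far one. The block now stands upright on the bench, off the board and released, at about (600, -200) mm. I handed the job in at about 14 s of the 54 s allowed; no verdict was reported.

- **Glass position:** the last top view put its centre at about (-59.6, -46.7) mm in the corner frame, against the target of (-60, -45). Its edges were square to the fences within about 2°.
- **Fence contact:** at both fences the force rose without further motion. It stayed at about 6 N or less in every reading.
- **Lifter:** it looked unmoved in the last top view. I judged that by eye and did not measure it.
- **Push block:** it stood upright in that view, and the robot had moved clear of everything.

No check failed. The only disagreement was at the left fence, where contact came about 2 mm before the position I had measured, which is within the camera calibration.

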